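# Lock a circuit board into the assembly fixture

### The arm

A 6-joint arm with a two-finger parallel gripper is mounted at the origin on the work surface. World frame = base frame: x ahead of the robot, y to its left, z up, the work surface at z = 0. Lengths are in mm, angles in rad, forces in N, time in s.
With the tool pointing down it reaches from about 350 to 875 mm from the base axis. Payload 4.2 kg.
Tool frame: the origin (TCP) lies at the very end of the fingers, on their centre line; the grasp point (between the pads) lies 19 mm behind it; z points along the fingers, y is the direction in which the jaws open and shut (so a half turn about z gives the same grasp; the last joint's range is limited). The gripper opens to 87 mm and grips with 3 to 60 N. Pads are 19 mm wide; open, the fingers measure 117 mm over their backs; the gripper's body (75 mm by 190 mm) begins 51 mm behind the grasp point.
Start: joints at [-0.919, 0.385, 0.008, 0, -1.194, -0.259], TCP at [239.249, -577.373, 222.55] pointing down, gripper open.
Joint ranges: [-3.14, 3.14], [-1.21, 2.06], [-1.07, 1.41], [-3.16, 2.05], [-2.99, -0.16], [-3.1, 3.1]. Speed limits (rad/s): [2.79, 2.79, 3.14, 3.14, 3.14, 3.14].

### API

Orientations are given as [roll, pitch, yaw] about the fixed x, y, z axes, in that order (R = Rz(yaw) Ry(pitch) Rx(roll)).
In Python, from bench import bot gives the robot as it stands.
- The arm moves only by the tool carry_out, never from a script. Its argument "moves" is a list of rows, each a list of 6 numbers: the shift along the tool's x, y, z in m, then the turn, a rotation vector about the tool's x, y, z in rad. In form: [[x, y, z, ax, ay, az], ...]. A call has 1 to 8 rows; each row is the pose to reach, as a shift and turn from the pose commanded when the call began, along the tool's axes at that moment; what a row does not reach only later rows make up. A row lasts 1/8 s, in which the tool goes at most 62.5 mm and 10.7 degrees, less where a joint would pass 70% of its speed; a pose out of reach is approached as far as the arm can. A call with a gripper value outside its range is refused whole. "fingers" is the finger opening in m, from 0 to 0.087, set as the call begins (left out, the last holds). The fingers move at their own pace and stop on an object; the grip force is fixed at half the most. Time passes only in rows, so rows that repeat a pose let the fingers close. It gives the time, the measured TCP pose, the force and the opening at its end, in the units of the state.
- bot.get_state(): the state, without advancing time (a new reading comes with each control period).
- bot.grab_frame(name): name is "scene" or "top" or "wrist"; returns a dict with "image" (384x512x3 uint8, blue, green, red), "z_map" (384x512 float32, mm along the optical axis (not along the pixel's ray), 0 where there is no reading), "fx", "fy", "cx", "cy" (pixels), "T" (4x4, takes a point from camera to world coordinates). Camera axes: x right, y up, looking along -z (the intrinsics and any distortion apply to the point x, -y, -z); pixel columns grow to the right and rows downward; lengths in mm; the calibration is good to about 2 mm. A picture is of the moment at which its call begins.
- bot.job_done(): hands the job in, once; it reports no verdict.
The state is a dict: "clock": time; "qpos": joint angles; "joint_vel": joint speeds; "effort": joint torques, N m; "tool_pos": TCP position; "orientation": TCP orientation; "force": force on the tool from outside, world axes, zero at the start; "wrist_torque": the same for the moment, N m; "width": opening from 0.0 (shut) to 1.0 (fully open).
Only numpy, scipy, OpenCV 4.12 (cv2) and the standard library are available. Lean on these libraries where they do the work, as an engineer would, in place of code of your own. Each camera call takes 0.05 s, during which the arm holds its last target. There are 200 camera calls.

### The job

Push the circuit board along the fixture until it is fully home against the two stop posts, then push the toggle clamp's handle over to the right, away from the board, until it snaps into lock and the rubber foot holds the board down. Work the clamp by its handle, not its arm; only push, lifting nothing, and leave the other things on the bench where they stand.

Things in the scene. Friction and masses are not known exactly. Their poses are not given: they have to be found in the camera images.
- fixture: Teal fixture plate bolted to the bench, 250 mm (x) by 260 mm (y), 12 mm thick. Origin on the bench under it; plate spans x -110 to 140, y -150 to 110 mm. x points away from the robot (turned up to 0.3 rad), y left, z up. Two steel rails 7 mm high, 8 mm wide, along x, centred at y -26 and +86 mm, guide the board with 2 mm play a side.
- stop_face (a point): Midway between the fixture's two steel stop posts at its far end (26 mm tall, 22 mm wide, 50 mm apart along y), on the plane of their near faces and 13 mm above the plate's top; in the fixture's frame x = 105, y = 30, z = 26 mm. Axes as the fixture's.
- board: Green circuit board, 150 (x) x 100 (y) x 6 mm, 0.35 to 0.6 kg, loose on the plate between the rails, axes as the fixture's, origin at the centre of its underside. Starts 18 to 50 mm short of the stops, slides at 1 to 6 N. Fully home, its far edge touches the posts, origin at x 30, y 30, z 12 mm in the fixture's frame. Strip along its right edge (y below -20 mm) is bare for the clamp's foot.
- heatsink (a point): On the board: top edge, mid-width, of the robot-side face of the upright finned aluminium heatsink, the thing to push. In the board's frame x = -50, y = 14, z = 36 mm. The heatsink is 12 mm thick in x, 64 mm wide in y, its top 30 mm above the board; the 25 mm of board on its robot side are bare. Other parts on the board rise less than 24 mm above it.
- clamp: Steel toggle clamp fixed on the plate right of the board; axes as the fixture's; origin at the centre of the underside of its 44 x 60 mm flange, on the plate's top (12 mm above the bench), at y = -85 mm and x from -20 to 50 mm in the fixture's frame. Its body, two plates 25 mm apart overall, is 53 mm tall.
- handle_hinge (a point): Centre of the clamp handle's hinge, whose axis runs along the fixture's x; 45 mm above the clamp's underside (57 mm above the bench) and 12 mm right of its origin (y = -12 mm). Axes as the fixture's.
- clamp_handle (a joint): Handle angle, rad: 0 open (upright, leaning 0.12 towards the board), 1.5 locked (swung down to the right, the fixture's -y, 1.38 from vertical). Over-centre spring: it pushes back up to the dead point at about 0.9 rad (1.1 N m at 0, some 12 N at 95 mm from the hinge, falling to nothing at the dead point); beyond, it snaps on to 1.5 by itself and stays.
- handle_tip (a point): Free end of the clamp's handle, 125 mm from its hinge; about 180 mm above the bench when open, 80 mm when locked. The handle is a straight bar, 12 x 10 mm for the first 58 mm, then a round black rubber grip 18 mm in diameter up to this point.
- clamp_arm: Hold-down arm, a steel bar 14 mm wide, 8 mm thick; origin at its hinge, 24 mm left of the handle's at the same height; its own y axis runs along the bar to the foot, 68 mm away. Upright while open (top about 130 mm above the bench, on the board side of the handle); linked to the handle, it comes down level over the board as the handle goes over.
- clamp_foot: Round rubber foot, 18 mm across, on a sprung spindle 54 mm long across the end of the hold-down arm; origin at the centre of its pressing face, own z along the spindle. Open, it points to the board's side; locked, it presses on the board's bare right strip, 15 mm in from the edge, with about 5 N.
- bobbin: A small wound coil bobbin, 32 mm across, 28 mm tall, standing on the far right corner of the fixture plate; origin at the centre of its underside. To be left alone.
- motor: A small steel motor can, 36 mm across, 58 mm tall with its shaft, standing left of the fixture; origin at the centre of its underside. To be left alone.
- jar: A small screw-top jar, 44 mm across, 45 mm tall, standing to the near right of the fixture; origin at the centre of its underside. To be left alone.
- solder_reel: A small reel of solder standing on its flange, 52 mm across, 36 mm tall, left of and beyond the fixture; origin at the centre of its underside. To be left alone.
- screwdriver: A screwdriver 160 mm long lying on the bench left of the fixture; origin under its middle, its x along the shaft. To be left alone.
- transformer: A small transformer, 44 x 48 x 34 mm, standing beyond the fixture; origin at the centre of its underside. To be left alone.
- cup: A small white bowl, 56 mm across, 40 mm tall, standing to the far right of the fixture; origin at the centre of its underside. To be left alone.

How it is judged (in metres and radians):
On the way, in this order (a step that is already met when the one before it is completed fails the run):
1. the board is fully home against the stops (within 3 mm), the clamp still open (x of board in the frame of fixture above 0.027 m and z of board in the frame of fixture below 0.015 m and angle between board's own z axis and vertical below 0.03 rad and value of joint clamp_handle below 0.5 rad), for 0.2 s.
2. the clamp's handle is over and locked (value of joint clamp_handle above 1.42 rad), for 0.3 s.
At the end, for the whole second after the job is handed in: The board lies flat on the fixture within 3 mm of the stop posts, the clamp's handle is locked (over 1.42 of 1.5 rad), the rubber foot presses on the board with more than 1 N, the board is at rest, and no other thing has moved more than 20 mm (x of board in the frame of fixture above 0.027 m and z of board in the frame of fixture below 0.015 m and angle between board's own z axis and vertical below 0.03 rad and value of joint clamp_handle above 1.42 rad and contact force between clamp_foot and board above 1 N and linear speed of board below 0.01 m/s and distance of each of bobbin, motor, jar, solder_reel, screwdriver, transformer, cup from where it was at the start of the episode below 0.02 m); the robot touches nothing.
It fails at once if the board is lifted or tipped out of its place on the fixture (z of board in the frame of fixture above 0.022 m or angle between board's own z axis and vertical above 0.15 rad).
It fails at once if the hold-down arm or its foot is pushed by the fingers instead of the handle (over 5 N) (contact force between the fingers and clamp_arm above 5 N).
It fails at once if one of the other things on the bench is moved by more than 20 mm (distance of any of bobbin, motor, jar, solder_reel, screwdriver, transformer, cup from where it was at the start of the episode above 0.02 m).
It also fails if it takes over 48 s, if anything falls off the work surface, if the arm or the gripper's body presses on something with over 40 N, if the wrist force passes 120 N, or if a joint passes its speed limit or range.

## Working session

There is one attempt and no reset: what is moved stays moved. The work goes in short steps, Python scripts to look and compute and a tool call to move; the robot and the scene stay as the last step left them, time stands still between calls to the robot, and variables do not carry over. Pictures are saved under pics/ and viewed, about 8 in all and at most 12, crops included, and the job is handed in when it is done.

Besides the shell and the picture viewer there is one more tool, called after ">>>" as name([rows], argument=value, ...), one row to a line, values as JSON. carry_out: Moves the arm, as the interface text tells. Its arguments: {"type":"object","properties":{"moves":{"type":"array","items":{"type":"array","items":{"type":"number"}}},"fingers":{"type":"number"}},"required":["moves"]}

```bash
mkdir -p pics; ls
cat > h.py <<'E'
import numpy as np, cv2
from bench import bot
def world(f,mask=None):
    z=f["z_map"]; v,u=np.indices(z.shape)
    x=(u-f["cx"])/f["fx"]*z; y=(v-f["cy"])/f["fy"]*z
    P=np.stack([x,-y,-z,np.ones_like(z)],-1)@np.array(f["T"]).T
    P=P[...,:3]; P[z<=0]=np.nan
    return P
E
python3 - <<'E'
from h import *
print(bot.get_state())
fs={}
for n in("scene","top"):
    f=bot.grab_frame(n); fs[n]=f
    print({k:v for k,v in f.items() if k not in("image","z_map")})
    np.save(f"{n}.npy",f,allow_pickle=True)
    cv2.imwrite(f"pics/{n}1.png",f["image"])
E
```

```text
pics
{'clock': 0.0, 'qpos': array([-9.19398483e-01,  3.85572876e-01,  6.59738791e-03, -4.96518854e-04,
       -1.19400414e+00, -2.58633665e-01]), 'joint_vel': array([-0.00042014,  0.00164272,  0.00125621,  0.00056794,  0.0017294 ,
        0.00238846]), 'effort': array([ 2.02179513e-04, -3.90664244e+01,  1.87405318e+01,  4.22008932e+00,
        1.09442265e-02, -1.85817462e-04]), 'tool_pos': array([ 239.01103856, -576.82620183,  221.4390005 ]), 'orientation': array([ 3.13936395e+00, -1.12465215e-04, -2.74901154e+00]), 'force': array([-0.46757984,  0.99097355, -0.30793473]), 'wrist_torque': array([-0.02207242,  0.02875334,  0.03397761]), 'width': 1.0021300321159015}
{'fx': 445.43401930922505, 'fy': 445.43401930922505, 'cx': 262.6387130500403, 'cy': 196.12431983098594, 'T': array([[ 4.47711939e-01, -6.12254993e-01,  6.51688456e-01,
         1.16075111e+03],
       [ 8.94079696e-01,  3.17318633e-01, -3.16117671e-01,
        -1.89374458e+02],
       [-1.32482677e-02,  7.24191072e-01,  6.89472099e-01,
         7.19129273e+02],
       [ 0.00000000e+00,  0.00000000e+00,  0.00000000e+00,
         1.00000000e+00]])}
{'fx': 444.70654841611235, 'fy': 444.70654841611235, 'cx': 260.6814611558208, 'cy': 188.27749778688954, 'T': array([[ 2.12479068e-02,  9.93002027e-01, -1.16170137e-01,
         4.58663861e+02],
       [-9.99670079e-01,  2.27790094e-02,  1.18679882e-02,
         8.09983387e+01],
       [ 1.44311769e-02,  1.15879640e-01,  9.93158421e-01,
         1.20374182e+03],
       [ 0.00000000e+00,  0.00000000e+00,  0.00000000e+00,
         1.00000000e+00]])}
```

View pics/scene1.png

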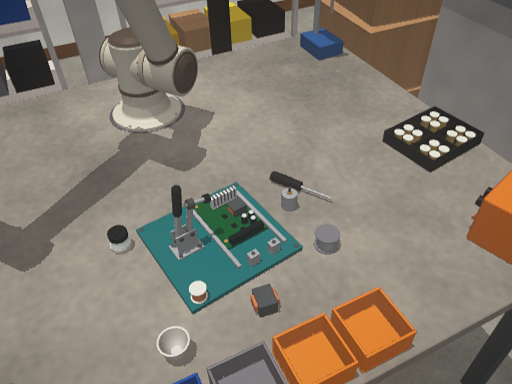

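View pics/top1.png

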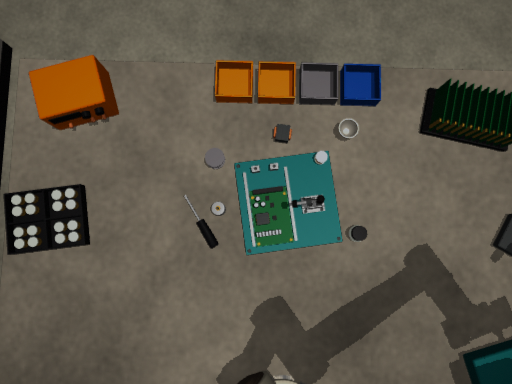

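The scene view shows the teal fixture at about (218,245), with the heatsink at (223,196) and the clamp's black handle at (177,200). In the top view the plate is centred near (288,203), the heatsink is at (268,234), the stops are at (255,168) and (273,166), and the handle is at (300,202).

```bash
cat > m.py <<'E'
from h import *
def ray(f,uv,z):
    uv=np.atleast_2d(uv).astype(float); T=np.array(f["T"])
    d=np.c_[(uv[:,0]-f["cx"])/f["fx"],-(uv[:,1]-f["cy"])/f["fy"],-np.ones(len(uv))]@T[:3,:3].T
    o=T[:3,3]; return o+d*((z-o[2])/d[:,2])[:,None]
def fixture(f):
    hsv=cv2.cvtColor(f["image"],cv2.COLOR_BGR2HSV)
    m=cv2.inRange(hsv,(82,90,50),(100,255,255)); m[:100]=0;m[300:]=0
    m=cv2.morphologyEx(m,cv2.MORPH_CLOSE,np.ones((7,7)))
    c=max(cv2.findContours(m,cv2.RETR_EXTERNAL,cv2.CHAIN_APPROX_NONE)[0],key=cv2.contourArea)
    p=ray(f,c[:,0],12)[:,:2]
    (cx,cy),s,a=cv2.minAreaRect(p.astype(np.float32)); 
    a=np.deg2rad(a); a=(a+np.pi/4)%(np.pi/2)-np.pi/4
    R=np.array([[np.cos(a),-np.sin(a)],[np.sin(a),np.cos(a)]])
    return np.array([cx,cy])-R@[15,-20],a,R,s
E
python3 - <<'E'
from m import *
for n in("top","scene"):
    f=np.load(n+".npy",allow_pickle=True).item()
    o,a,R,s=fixture(f); print(n,o,a,s)
    P=world(f); L=P.copy(); L[...,:2]=(P[...,:2]-o)@R
    ok=(L[...,0]>-110)&(L[...,0]<140)&(L[...,1]>-150)&(L[...,1]<110)
    # heatsink: bright, z 40..52 left side
    hs=ok&(L[...,2]>38)&(L[...,2]<56)&(L[...,1]>0)&(L[...,0]<0)
    print("heatsink",hs.sum(),[np.percentile(L[hs][:,i],[2,50,98]).round(1) for i in range(3)])
    st=ok&(L[...,2]>32)&(L[...,2]<45)&(L[...,1]>-10)&(L[...,0]>80)
    print("stops",st.sum(),[np.percentile(L[st][:,i],[2,50,98]).round(1) for i in range(3)])
    for lo,hi in((60,100),(100,140),(140,200)):
        h=ok&(L[...,2]>lo)&(L[...,2]<hi); 
        print("clamp",lo,h.sum(),[np.percentile(L[h][:,i],[2,50,98]).round(1) for i in range(3)] if h.sum() else '')
    hsv=cv2.cvtColor(f["image"],cv2.COLOR_BGR2HSV)
    g=cv2.inRange(hsv,(45,90,30),(75,255,255))>0; g&=ok
    q=ray(f,np.argwhere(g)[:,::-1],18)[:,:2]; q=(q-o)@R
    print("board",[np.percentile(q[:,i],[1,99]).round(1) for i in (0,1)])
E
```

```text
top [545.46765573  11.02092569] 0.1573152725016912 (249.14102172851562, 259.18365478515625)
heatsink 233 [array([-67.1, -36.1,  -8.4]), array([16.1, 50.8, 73.6]), array([38.2, 44.5, 52.4])]
stops 103 [array([104.2, 111.9, 119.8]), array([-3.6, 44.7, 65.7]), array([33.7, 38.8, 42.6])]
clamp 60 47 [array([-13.8, -10.2,  12. ]), array([-104.6,  -86.5,  -62.7]), array([60.2, 64.5, 69.8])]
clamp 100 121 [array([-8.9, -0.2,  8.5]), array([-78.4, -47.1, -19.6]), array([119.6, 126.5, 135.9])]
clamp 140 54 [array([-8.6, -1.6,  8. ]), array([-88.5, -81.3, -74.2]), array([141.3, 177.8, 182.7])]
board [array([-90.2,  50.4]), array([-18.4,  78.9])]
scene [545.89372644  10.67110735] 0.15719343288182008 (252.55685424804688, 259.0229187011719)
heatsink 306 [array([-70.9, -58.3, -10.1]), array([14.5, 49. , 72.8]), array([38.1, 41.9, 49.5])]
stops 175 [array([101.5, 112. , 117.9]), array([-6. , 15.3, 64.4]), array([32.5, 37.3, 41. ])]
clamp 60 290 [array([-14.1,   2.4,  11.5]), array([-104.8,  -84.4,  -64.3]), array([60.5, 72.8, 98.9])]
clamp 100 382 [array([-8.7,  2.2,  7. ]), array([-97. , -65.9, -21. ]), array([101.6, 123.8, 138.9])]
clamp 140 194 [array([-6. ,  3.4,  7.1]), array([-94.3, -86.8, -77.1]), array([142.1, 164.8, 180.6])]
board [array([-90.5,  56.2]), array([-18.8,  78.8])]
```

>>> carry_out([
  [-0.03,0.035,0,0,0,-0.16],
  [-0.06,0.07,0,0,0,-0.32],
  [-0.095,0.11,0,0,0,-0.48],
  [-0.13,0.15,0,0,0,-0.65],
  [-0.16,0.185,0,0,0,-0.82],
  [-0.195,0.225,0,0,0,-0.99],
  [-0.225,0.26,0,0,0,-1.16],
  [-0.26,0.3,0,0,0,-1.335],
], fingers=0)

```text
clock: 1.1
tool_pos: [364.6, -199.2, 222.4]
orientation: [3.142, 0.0, -1.409]
force: [0.7, -0.4, 1.0]
width: 0.174
```

>>> carry_out([
  [-0.045,-0.023,0,0,0,0],
  [-0.09,-0.046,0,0,0,0],
  [-0.135,-0.07,0,0,0,0],
  [-0.18,-0.093,0,0,0,0],
  [-0.225,-0.116,0,0,0,0],
  [-0.225,-0.116,0.05,0,0,0],
  [-0.225,-0.116,0.1,0,0,0],
  [-0.225,-0.116,0.1,0,0,0],
])

```text
clock: 2.1
tool_pos: [441.0, 38.6, 119.6]
orientation: [3.132, -0.002, -1.414]
force: [0.7, 0.5, 0.9]
width: 0.004
```

```bash
cat > fx.py <<'E'
from m import *
O=np.array([545.7,10.8]);A=.1572;Rf=np.array([[np.cos(A),-np.sin(A)],[np.sin(A),np.cos(A)]])
def fp():
    s=bot.get_state(); p=s["tool_pos"]; print(s["clock"],"fix",((p[:2]-O)@Rf).round(1),p[2].round(1),"F",s["force"].round(1),s["orientation"].round(3),s["width"])
E
python3 - <<'E'
from fx import *
fp()
f=bot.grab_frame("wrist"); cv2.imwrite("pics/w1.png",f["image"])
P=world(f); L=P.copy(); L[...,:2]=(P[...,:2]-O)@Rf
hs=(L[...,2]>42)&(L[...,2]<53)&(abs(L[...,1]-44)<36)&(L[...,0]<-40)&(L[...,0]>-90)
print(hs.sum(),[np.percentile(L[hs][:,i],[2,50,98]).round(1) for i in range(3)])
E
```

```text
2.1 fix [-99.   43.8] 119.6 F [0.7 0.5 0.9] [ 3.132e+00 -2.000e-03 -1.414e+00] 0.0043608099342939246
840 [array([-70.8, -65. , -58.8]), array([12.1, 38. , 66.2]), array([43.5, 49.1, 50.8])]
```

View pics/w1.png

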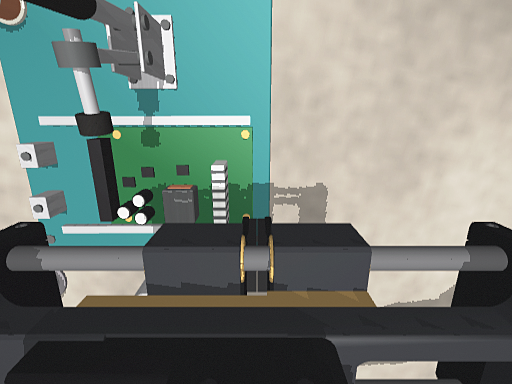

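The wrist view shows the closed fingers at (258,270), on the robot side of the heatsink (219,190). The heatsink's near face is at fixture x of about -71. The foot is at (95,125), clear of the fingers. I'll check how high the wrist camera sits before going down.

Run:
```python
from fx import *
f=bot.grab_frame("wrist"); T=np.array(f["T"]); print((T[:2,3]-O)@Rf,T[2,3],-T[:3,2])
P=world(f); L=P.copy(); L[...,:2]=(P[...,:2]-O)@Rf
for p in((258,235),(258,265),(200,235),(200,280),(320,235),(220,300),(30,250),(490,250),(250,330)): print(p,L[p[1],p[0]].round(0))
fp()
```

```text
[-96.04658892 -30.34394669] 285.0670515386341 [-0.04450898  0.26666008 -0.96276235]
(258, 235) [-97.  35. 147.]
(258, 265) [-97.  15. 211.]
(200, 235) [-78.   7. 207.]
(200, 280) [-80.  16. 217.]
(320, 235) [-116.    6.  207.]
(220, 300) [-86.  20. 221.]
(30, 250) [-23.  11. 207.]
(490, 250) [-171.   11.  208.]
(250, 330) [-95.  19. 233.]
2.2 fix [-95.   44.4] 123.6 F [ 0.9 -0.3  0.4] [-3.141e+00 -1.000e-03 -1.413e+00] 0.0022631561347057566
```

>>> carry_out([
  [0,0,0.04,0,0,0],
  [0,0,0.075,0,0,0],
  [0,0,0.095,0,0,0],
  [0,0,0.095,0,0,0],
  [0,-0.005,0.095,0,0,0],
  [0,-0.01,0.095,0,0,0],
  [0,-0.015,0.095,0,0,0],
  [0,-0.02,0.095,0,0,0],
])

```text
clock: 3.2
tool_pos: [462.7, 42.3, 27.6]
orientation: [3.139, -0.0, -1.414]
force: [-3.9, -1.3, 2.9]
width: 0.008
```

```bash
python3 -c "
from fx import *
fp()"
```

```text
3.2 fix [-77.1  44.1] 27.6 F [-3.9 -1.3  2.9] [ 3.139 -0.    -1.414] 0.008293189665049465
```

>>> carry_out([
  [0,-0.005,0,0,0,0],
  [0,-0.01,0,0,0,0],
  [0,-0.015,0,0,0,0],
  [0,-0.02,0,0,0,0],
  [0,-0.025,0,0,0,0],
  [0,-0.03,0,0,0,0],
  [0,-0.033,0,0,0,0],
  [0,-0.033,0,0,0,0],
])

```text
clock: 4.2
tool_pos: [497.2, 48.2, 27.6]
orientation: [-3.14, 0.0, -1.414]
force: [-0.3, 0.1, 0.0]
width: 0.004
```

Run:
```python
from fx import *
fp()
f=bot.grab_frame("top")
im=f["image"][140:260,225:350]; cv2.imwrite("pics/t2.png",cv2.resize(im,None,fx=5,fy=5,interpolation=cv2.INTER_CUBIC)[:600])
f=bot.grab_frame("wrist")
hsv=cv2.cvtColor(f["image"],cv2.COLOR_BGR2HSV)
g=cv2.inRange(hsv,(45,90,30),(75,255,255))>0
q=(ray(f,np.argwhere(g)[:,::-1],18)[:,:2]-O)@Rf
print([np.percentile(q[:,i],[1,99]).round(1) for i in (0,1)])
```

```text
4.2 fix [-42.   44.6] 27.6 F [-0.3  0.1  0. ] [-3.14   0.    -1.414] 0.004023565021815647
[array([-57.1,  85.2]), array([-20.3,  54.7])]
```

View pics/t2.png

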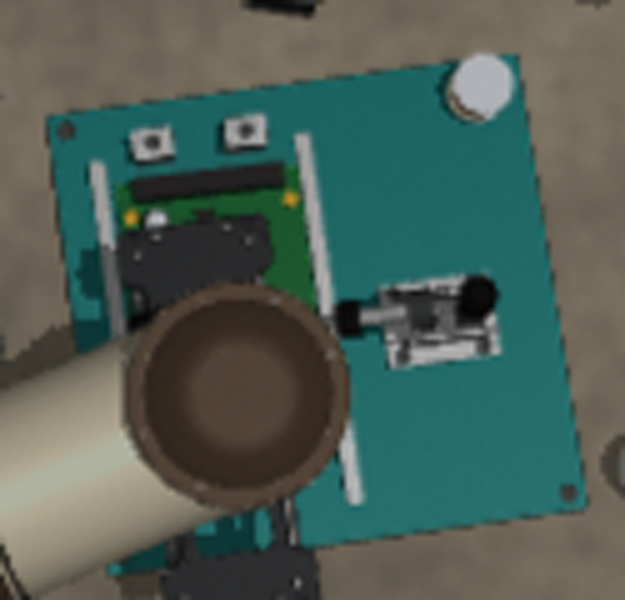

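The board's far edge at about (205,170) in the crop is still short of the posts at (150,143) and (245,130), by roughly 12 mm.

>>> carry_out([
  [0,-0.003,0,0,0,0],
  [0,-0.006,0,0,0,0],
  [0,-0.008,0,0,0,0],
  [0,-0.01,0,0,0,0],
  [0,-0.011,0,0,0,0],
])

```text
clock: 4.92
tool_pos: [506.1, 49.3, 27.4]
orientation: [3.139, -0.0, -1.414]
force: [-6.0, 0.6, 5.3]
width: 0.009
```

>>> carry_out([
  [0,-0.001,0,0,0,0],
  [0,-0.002,0,0,0,0],
])

```text
clock: 5.18
tool_pos: [506.2, 49.2, 27.2]
orientation: [3.135, -0.001, -1.415]
force: [-10.0, 0.7, 7.4]
width: 0.009
```

>>> carry_out([
  [0,-0.001,0,0,0,0],
  [0,-0.002,0,0,0,0],
  [0,-0.002,0,0,0,0],
])

```text
clock: 5.55
tool_pos: [506.2, 49.0, 27.0]
orientation: [3.131, -0.001, -1.415]
force: [-13.5, 0.9, 10.5]
width: 0.009
```

Run:
```python
from fx import *
fp()
f=bot.grab_frame("top")
im=f["image"][140:260,225:350]; cv2.imwrite("pics/t3.png",cv2.resize(im,None,fx=5,fy=5,interpolation=cv2.INTER_CUBIC)[:600])
f=bot.grab_frame("wrist")
hsv=cv2.cvtColor(f["image"],cv2.COLOR_BGR2HSV)
g=cv2.inRange(hsv,(45,90,30),(75,255,255))>0
q=(ray(f,np.argwhere(g)[:,::-1],18)[:,:2]-O)@Rf
print([np.percentile(q[:,i],[1,99]).round(1) for i in (0,1)])
```

```text
5.55 fix [-33.   43.9] 27.0 F [-13.5   0.9  10.5] [ 3.131e+00 -1.000e-03 -1.415e+00] 0.009250762792981114
[array([-48. ,  94.7]), array([-20.7,  53.6])]
```

View pics/t3.png

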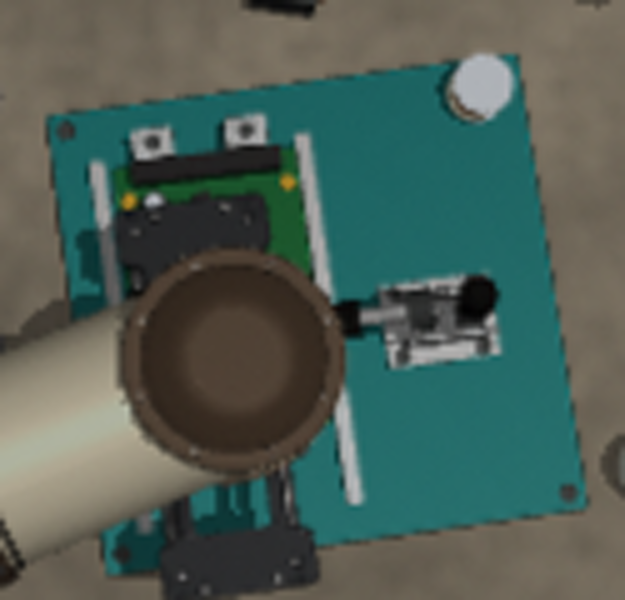

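>>> carry_out([
  [0,0.008,0,0,0,0],
  [0,0.018,0,0,0,0],
  [0,0.018,-0.04,0,0,0],
  [0,0.02,-0.09,0,0,0],
  [0,0.04,-0.14,0,0,0],
  [0,0.06,-0.19,0,0,0],
  [0,0.08,-0.19,0,0,0],
  [0,0.08,-0.19,0,0,0],
])

```text
clock: 6.65
tool_pos: [431.8, 37.9, 218.5]
orientation: [-3.138, 0.001, -1.413]
force: [-0.0, 0.7, 0.3]
width: 0.007
```

Run:
```python
from fx import *
fp()
for n in("scene","top","wrist"):
    f=bot.grab_frame(n)
    hsv=cv2.cvtColor(f["image"],cv2.COLOR_BGR2HSV)
    P=world(f); L=P.copy(); L[...,:2]=(P[...,:2]-O)@Rf
    g=(cv2.inRange(hsv,(45,90,30),(75,255,255))>0)&(abs(L[...,2]-18)<8)&(L[...,1]<85)&(L[...,1]>-24)
    q=(ray(f,np.argwhere(g)[:,::-1],18)[:,:2]-O)@Rf
    print(n,[np.percentile(q[:,i],[.5,1,99,99.5]).round(1) for i in (0,1)])
    hs=(L[...,2]>42)&(L[...,2]<53)&(abs(L[...,1]-44)<34)&(L[...,0]<20)&(L[...,0]>-50)
    print(hs.sum(),np.percentile(L[hs][:,0],[2,50,98]).round(1))
    st=(L[...,2]>30)&(L[...,2]<42)&(abs(L[...,1]-30)<40)&(L[...,0]>98)&(L[...,0]<135)
    if st.sum(): print("stop",st.sum(),np.percentile(L[st][:,0],[2,50,98]).round(1))
    if n=="scene":
        cv2.imwrite("pics/s3.png",cv2.resize(f["image"][170:310,130:310],None,fx=4,fy=4,interpolation=cv2.INTER_CUBIC))
```

```text
6.65 fix [-108.3   44.6] 218.5 F [-0.   0.7  0.3] [-3.138e+00  1.000e-03 -1.413e+00] 0.00699345254157368
scene [array([-46.5, -45.5, 100.9, 102.3]), array([-19.2, -19. ,  77.6,  77.9])]
171 [-24.  -14.9 -10.4]
stop 250 [ 98.4 108.7 118.5]
top [array([-40.4, -35.1,  99.1, 101.2]), array([-20.3, -19.9,  78. ,  78.3])]
12 [11.2 16.  19.4]
stop 163 [ 98.3 105.9 119.7]
wrist [array([-48.5, -48.1,  94.6,  97.7]), array([-21.1, -19.9,  77.9,  77.9])]
555 [-24.1 -18.3  11.3]
stop 598 [ 98.3 105.9 117. ]
```

View pics/s3.png

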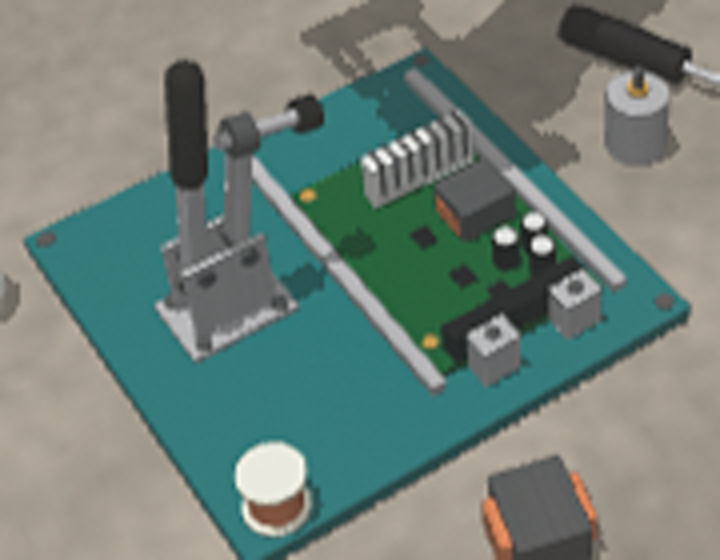

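The scene view shows the board up against both posts (495,350) and (575,300), with the clamp still upright. The edge estimates only give home to within about 2–3 mm, so I'll take a direct look at the gap from above the posts.

>>> carry_out([
  [-0.008,-0.035,0,0,0,0],
  [-0.016,-0.075,0,0,0,0],
  [-0.024,-0.115,0,0,0,0],
  [-0.032,-0.155,0,0,0,0],
  [-0.04,-0.19,0,0,0,0],
  [-0.045,-0.21,0,0,0,0],
  [-0.045,-0.21,0,0,0,0],
])

```text
clock: 7.68
tool_pos: [633.8, 115.5, 214.9]
orientation: [3.139, -0.001, -1.414]
force: [-1.1, -1.3, -0.7]
width: 0.004
```

Run:
```python
from fx import *
fp()
f=bot.grab_frame("wrist"); cv2.imwrite("pics/w4.png",cv2.resize(f["image"],(768,576)))
np.save("w4.npy",f,allow_pickle=True)
```

```text
7.675 fix [103.4  89.6] 214.9 F [-1.1 -1.3 -0.7] [ 3.139e+00 -1.000e-03 -1.414e+00] 0.0037053966254029878
```

View pics/w4.png

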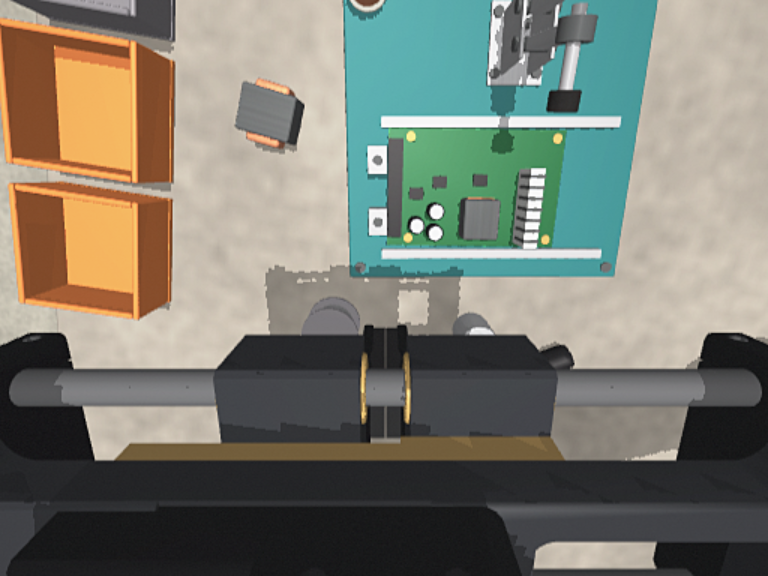

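No teal gap is visible between the board's far edge (388,190) and the posts (377,160) and (377,222), so the board is home. Next is the handle: I'll come in above and left of it.

>>> carry_out([
  [0.03,0.026,0,0,0,0],
  [0.06,0.052,0,0,0,0],
  [0.09,0.078,0,0,0,0],
  [0.12,0.103,0,0,0,0],
  [0.12,0.103,0,0,0,0],
  [0.12,0.103,0.03,0,0,0],
  [0.12,0.103,0.06,0,0,0],
  [0.12,0.103,0.06,0,0,0],
])

```text
clock: 8.72
tool_pos: [547.9, -19.5, 155.4]
orientation: [3.136, -0.0, -1.414]
force: [0.6, -0.8, -0.2]
width: 0.009
```

Run:
```python
from fx import *
fp()
f=bot.grab_frame("wrist")
P=world(f); L=P.copy(); L[...,:2]=(P[...,:2]-O)@Rf
for lo,hi in((105,120),(120,145),(145,175),(175,190)):
    for a,b in((-100,-70),(-70,-15)):
        h=(L[...,2]>lo)&(L[...,2]<hi)&(abs(L[...,0])<40)&(L[...,1]>a)&(L[...,1]<b)
        if h.sum(): print(lo,a,h.sum(),[np.percentile(L[h][:,i],[2,50,98]).round(1) for i in range(3)])
```

```text
8.725 fix [ -2.5 -30.3] 155.4 F [ 0.6 -0.8 -0.2] [ 3.136 -0.    -1.414] 0.008672091931474056
105 -100 11 [array([-9.4, -3.7,  4.9]), array([-98.6, -97.8, -93.9]), array([118.3, 118.9, 119.9])]
105 -70 42 [array([-11.7,  -7. ,   5.7]), array([-33. , -32.3, -28.1]), array([113.8, 117.8, 120. ])]
120 -100 139 [array([-10.6,  -2.3,   5.1]), array([-98. , -95.8, -91.4]), array([120.5, 133.3, 144.3])]
120 -70 849 [array([-12.3,  -2.9,   6.4]), array([-66.8, -55.2, -29.2]), array([121.2, 128.2, 135.6])]
145 -100 282 [array([-10.9,  -2.7,   5.3]), array([-95.1, -92.3, -86.8]), array([146. , 162.7, 174.6])]
145 -70 344 [array([-10.8,  -2.6,   6.1]), array([-41.8, -40.3, -39.6]), array([156.6, 166.1, 174.7])]
175 -100 807 [array([-10.6,  -3.1,   4.8]), array([-91.1, -84.1, -75.9]), array([175.5, 179.6, 182.4])]
175 -70 318 [array([-9.6, -2. ,  5.1]), array([-41.9, -40.1, -36.4]), array([175.4, 182. , 189.7])]
```

>>> carry_out([
  [0.012,0,0,0,0,0],
  [0.024,0,0,0,0,0],
  [0.034,0,0,0,0,0],
  [0.042,0,0,0,0,0],
  [0.05,0,0,0,0,0],
  [0.06,0,0,0,0,0],
  [0.068,0,0.001,0,0,0],
])

```text
clock: 9.65
tool_pos: [559.9, -85.8, 158.2]
orientation: [-3.141, 0.002, -1.414]
force: [-4.2, 8.1, 8.7]
width: 0.004
```

Run:
```python
from fx import *
fp()
f=bot.grab_frame("scene")
cv2.imwrite("pics/s5.png",cv2.resize(f["image"][130:310,110:310],None,fx=3,fy=3,interpolation=cv2.INTER_CUBIC))
```

```text
9.65 fix [ -1.1 -97.6] 158.2 F [-4.2  8.1  8.7] [-3.141e+00  2.000e-03 -1.414e+00] 0.0035487927927553855
```

View pics/s5.png

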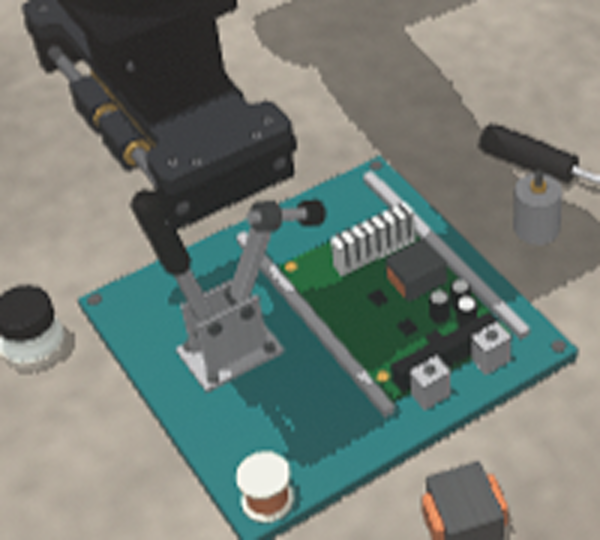

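The handle (165,230) is leaning over to the right and the arm is following it, with the fingers only on the grip. I'll keep following the arc past the dead point.

>>> carry_out([
  [0.01,0,0.002,0,0,0],
  [0.02,0,0.005,0,0,0],
  [0.03,0,0.01,0,0,0],
  [0.04,0,0.016,0,0,0],
  [0.05,0,0.024,0,0,0],
  [0.058,0,0.031,0,0,0],
  [0.066,0,0.039,0,0,0],
  [0.072,0,0.045,0,0,0],
])

```text
clock: 10.7
tool_pos: [571.2, -158.4, 110.5]
orientation: [3.14, 0.0, -1.414]
force: [0.2, 0.4, -0.2]
width: 0.008
```

Run:
```python
from fx import *
fp()
f=bot.grab_frame("scene")
cv2.imwrite("pics/s6.png",cv2.resize(f["image"][130:310,110:310],None,fx=3,fy=3,interpolation=cv2.INTER_CUBIC))
```

```text
10.7 fix [  -1.3 -171.1] 110.5 F [ 0.2  0.4 -0.2] [ 3.14   0.    -1.414] 0.007621703383852976
```

View pics/s6.png

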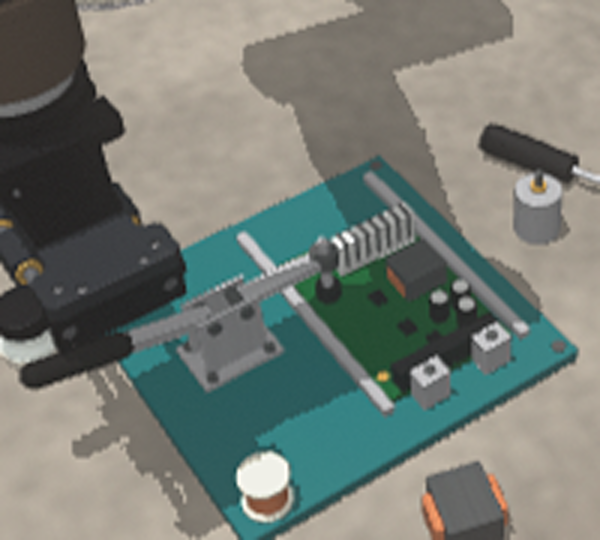

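The clamp has snapped over: the handle (75,362) is down to the right and the foot (328,290) is on the board's strip. I'll raise the arm clear and check.

>>> carry_out([
  [0,0,-0.03,0,0,0],
  [0,0,-0.07,0,0,0],
  [0,0,-0.11,0,0,0],
  [0,0,-0.13,0,0,0],
  [0,0,-0.13,0,0,0],
  [0,0,-0.13,0,0,0],
])

```text
clock: 11.5
tool_pos: [570.7, -157.6, 240.1]
orientation: [3.139, 0.001, -1.414]
force: [-0.2, -0.6, -0.3]
width: 0.003
```

Run:
```python
from fx import *
fp()
f=bot.grab_frame("scene")
cv2.imwrite("pics/s7.png",cv2.resize(f["image"][130:370,80:350],None,fx=2.4,fy=2.4,interpolation=cv2.INTER_CUBIC))
P=world(f); L=P.copy(); L[...,:2]=(P[...,:2]-O)@Rf
h=(abs(L[...,0]+2)<14)&(L[...,1]<-195)&(L[...,1]>-235)&(L[...,2]>50)&(L[...,2]<130)
print("grip",h.sum(),[np.percentile(L[h][:,i],[2,50,98]).round(1) for i in range(3)])
hsv=cv2.cvtColor(f["image"],cv2.COLOR_BGR2HSV)
g=(cv2.inRange(hsv,(45,90,30),(75,255,255))>0)&(abs(L[...,2]-18)<8)&(L[...,1]<85)&(L[...,1]>-24)
q=(ray(f,np.argwhere(g)[:,::-1],18)[:,:2]-O)@Rf
print([np.percentile(q[:,i],[.5,1,99,99.5]).round(1) for i in (0,1)])
```

```text
11.5 fix [  -1.6 -170.2] 240.1 F [-0.2 -0.6 -0.3] [ 3.139e+00  1.000e-03 -1.414e+00] 0.003335732469985423
grip 128 [array([-6.7,  2.6,  6.9]), array([-218.7, -206.6, -195.3]), array([72.7, 83.4, 87.8])]
[array([-24.6, -23.3, 101. , 102.3]), array([-19.2, -19. ,  76. ,  77.6])]
```

View pics/s7.png

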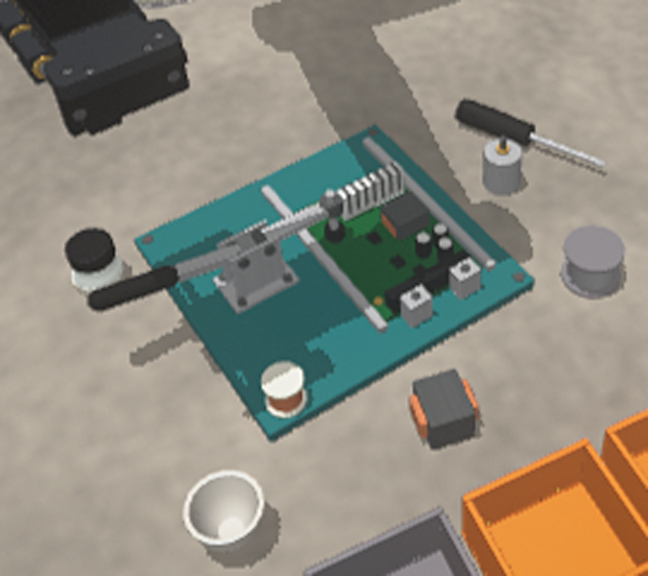

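The handle is down at (130,285) with its tip at about 80 mm height, as expected when locked. The foot (333,228) is on the board, and the board's far edge reads the same as before clamping (101–102). The other things are where they stood and the arm is clear, so I'll hand in.

```bash
python3 -c "
from bench import bot
print(bot.job_done())"
```

```text
the job is handed in; nothing more can be done
None
```

The board is against both stop posts and the toggle clamp is locked with its foot on the board. I handed the job in at about 11.5 s on the robot's clock; no verdict was reported.

**What I did:** I pushed the board home by its heatsink with the closed fingers. Then I pushed the clamp's handle to the right by its grip until it snapped over, and raised the arm clear.

**Last checks:**
- **Board:** At the stops the push force rose from 6 to 13.5 N with no further movement, and the wrist view showed no gap between the board and the posts. The far edge read the same after clamping as before.
- **Clamp:** The end of the handle sits at about 80 mm height, as expected when locked. The picture shows the foot on the board's bare strip, but I could not measure its force.
- **Other things:** They look unmoved in the pictures. The force reading with the arm clear was near zero.

**Disagreement:** The camera estimate of the board's far edge was x = 101–102 mm against the 105 mm expected when home. I put this down to calibration and mask error, because the force stall and the closed gap both pointed to full contact.

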